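# Present the matching plug gauge plumb over the ring on the stage

### The arm

A 7-joint arm with a two-finger parallel gripper is mounted at the origin on the work surface. World frame = base frame: x ahead of the robot, y to its left, z up, the work surface at z = 0. Lengths are in m, angles in rad, forces in N, time in s.
With the tool pointing down it reaches from about 0.425 to 0.875 m from the base axis. Payload 4.7 kg.
Tool frame: the origin (TCP) lies midway between the tips of the shut fingers; the grasp point (between the pads) lies 19 mm behind it; x points along the fingers, y is the direction in which the jaws open and shut, and the axes are right-handed (so a half turn about x gives the same grasp; the last joint's range is limited). The gripper opens to 85 mm and grips with 20 to 120 N. Pads are 22 mm wide; open, the fingers measure 114 mm over their backs; the gripper's body (76 mm by 85 mm) begins 54 mm behind the grasp point. The pads swing forward as they close: fully open they stand 13 mm farther back than shut.
Start: joints at [-1.236, 0.321, -0.07, 1.45, 0.023, 1.371, -0.057], TCP at [0.205, 0.617, 0.201] pointing down, gripper open.
Joint ranges: [-2.86, 2.86], [-0.3, 2.09], [-1.38, 1.24], [0.06, 2.45], [-1.56, 4.7], [0.09, 2.05], [-2.69, 2.69]. Speed limits (rad/s): [2.57, 2.57, 3.14, 3.14, 3.14, 3.14, 3.14].

### API

Orientations are given as [roll, pitch, yaw] about the fixed x, y, z axes, in that order (R = Rz(yaw) Ry(pitch) Rx(roll)).
In Python, from cell import manip, optics, workorder gives the robot as it stands.
- The arm moves only by the tool move_arm, never from a script. Its argument "steps" is a list of rows, each an object of numbers: "tx", "ty", "tz": the shift along the tool's x, y, z in mm; "wx", "wy", "wz": the turn, a rotation vector about the tool's x, y, z in degrees; "claw": the closure in counts, from 0 (fully open) to 255 (shut). In form: [{"tx": .., "ty": .., "tz": .., "wx": .., "wy": .., "wz": .., "claw": ..}, ...]. A call has 1 to 5 rows; each row is the pose to reach, as a shift and turn from the pose commanded when the call began, along the tool's axes at that moment; what a row does not reach only later rows make up. A row lasts 1/8 s, in which the tool goes at most 62.5 mm and 10.7 degrees, less where a joint would pass 70% of its speed; a pose out of reach is approached as far as the arm can. A call with a gripper value outside its range is refused whole. The fingers move at their own pace and stop on an object; "grip_force" is the grip in N (left out, the last holds). Time passes only in rows, so rows that repeat a pose let the fingers close. It gives the time, the measured TCP pose, the force and the opening at its end, in the units of the state.
- manip.read_state(): the state, without advancing time (a new reading comes with each control period).
- optics.grab_frame(name): name is "scene" or "top" or "wrist"; returns the picture (400x640x3 uint8, red, green, blue); there is no depth.
- optics.camera_params(name): a dict with "mtx" (3x3 intrinsics, pixels), "R" (3x3) and "t" (3): a world point X has camera coordinates R X + t; the wrist camera has in their place "T_tool_cam" (4x4, takes a point from camera to tool coordinates, whose origin is the TCP and whose axes are the tool frame's). Camera axes: x right, y down, z forward; pixel columns grow to the right and rows downward; lengths in m; the calibration is good to about 2 mm. A picture is of the moment at which its call begins: read the wrist's pose just before it. camera_params takes no time and is no camera call.
- workorder.hand_in(): hands the job in, once; it reports no verdict.
Trained networks look in the newest picture that a camera, given by its name, has taken for a name from the list of things; names that differ only in an ending like _2 or _b are one class to them, and where a whole thing is asked for, a point or a joint stands for the part that bears it (a point fixed in the world has none). Each returns a list of dicts, best first, with "p" (0 to 1); they miss things now and then, are a little off and sometimes report something else, mostly with a low value. They report only what shows in the picture. A call takes as long as a camera call. They do not tell look-alikes from the thing itself.
- optics.recognise(camera, label): "rect" ([left, top, right, bottom] in pixels, round what is visible of it).
The state is a dict: "time": time; "joints": joint angles; "joint_vel": joint speeds; "joint_torque": joint torques, N m; "ee_pos": TCP position; "ee_rot": TCP orientation; "wrist_force": force on the tool from outside, world axes, zero at the start; "wrist_torque": the same for the moment, N m; "finger_gap": opening from 0.0 (shut) to 1.0 (fully open).
Only numpy, scipy, OpenCV 4.12 (cv2) and the standard library are available. Lean on these libraries where they do the work, as an engineer would, in place of code of your own. Each camera call takes 0.05 s, during which the arm holds its last target. There are 200 camera calls.

### The job

See which ring lies on the square inspection stage, draw the plug gauge that fits it (thick for the large ring, middle for the medium, thin for the small) out of its slanted holder, and turn it upright with the plug pointing down. Finish while still holding it in the gripper, still and plumb, centred above that ring with its tip about 5 cm clear of the ring's top. Leave the other two gauges in their holders and do not disturb the rings or the other things on the table.

Things in the scene. Friction and masses are not known exactly. Their poses are not given: they have to be found in the camera images.
- gauge_thick_grip (a point): centre of the handle of the thick plug gauge, a straight round steel tool 115 mm long that fits the large ring. Its +z axis runs along the tool from the plug tip to the handle end. Handle: aluminium, 31 mm diameter, 64 mm long (32 mm either side of this point). Below it a steel collar 42 mm wide, 6 mm thick, then the plug, 28 mm diameter, 45 mm long. At the start it sits in holder_thick, leaning 40 degrees from vertical, collar on the rim, handle sticking out.
- gauge_thick_tip (a point): centre of the plug end face of the thick gauge, 83 mm from the handle centre along its -z; same axes.
- gauge_middle_grip (a point): centre of the handle of the middle plug gauge, a straight round steel tool 115 mm long that fits the medium ring. Its +z axis runs along the tool from the plug tip to the handle end. Handle: aluminium, 23 mm diameter, 64 mm long (32 mm either side of this point). Below it a steel collar 34 mm wide, 6 mm thick, then the plug, 20 mm diameter, 45 mm long. At the start it sits in holder_middle, leaning 40 degrees from vertical, collar on the rim, handle sticking out.
- gauge_middle_tip (a point): centre of the plug end face of the middle gauge, 83 mm from the handle centre along its -z; same axes.
- gauge_thin_grip (a point): centre of the handle of the thin plug gauge, a straight round steel tool 115 mm long that fits the small ring. Its +z axis runs along the tool from the plug tip to the handle end. Handle: aluminium, 15 mm diameter, 64 mm long (32 mm either side of this point). Below it a steel collar 26 mm wide, 6 mm thick, then the plug, 12 mm diameter, 45 mm long. At the start it sits in holder_thin, leaning 40 degrees from vertical, collar on the rim, handle sticking out.
- gauge_thin_tip (a point): centre of the plug end face of the thin gauge, 83 mm from the handle centre along its -z; same axes.
- holder_thick: slanted holder of the thick gauge, fixed: an aluminium base 120 x 74 x 10 mm with an open dark tube (outside 40.6 mm, bore 30.6 mm, 46 mm deep) leaning 40 degrees towards its own -x. Origin: underside, 8 mm to the -x side of the base middle. Tube mouth centre at -16, 0, 66 mm; highest point of the tube under 80 mm. The gauge must be drawn about 50 mm along the tube axis to come free. The three holders may stand in any order.
- holder_middle: slanted holder of the middle gauge, fixed: an aluminium base 120 x 74 x 10 mm with an open dark tube (outside 32.6 mm, bore 22.6 mm, 46 mm deep) leaning 40 degrees towards its own -x. Origin: underside, 8 mm to the -x side of the base middle. Tube mouth centre at -16, 0, 66 mm; highest point of the tube under 80 mm. The gauge must be drawn about 50 mm along the tube axis to come free. The three holders may stand in any order.
- holder_thin: slanted holder of the thin gauge, fixed: an aluminium base 120 x 74 x 10 mm with an open dark tube (outside 24.6 mm, bore 14.6 mm, 46 mm deep) leaning 40 degrees towards its own -x. Origin: underside, 8 mm to the -x side of the base middle. Tube mouth centre at -16, 0, 66 mm; highest point of the tube under 80 mm. The gauge must be drawn about 50 mm along the tube axis to come free. The three holders may stand in any order.
- ring_large_mid (a point): centre (half-way up) of the large steel ring, 58 mm outside, bore 30.4 mm, 16 mm high, lying flat, bore upright. It is loose, on the stage or in the tray.
- ring_medium_mid (a point): centre (half-way up) of the medium steel ring, 50 mm outside, bore 22.4 mm, 16 mm high, lying flat, bore upright. It is loose, on the stage or in the tray.
- ring_small_mid (a point): centre (half-way up) of the small steel ring, 42 mm outside, bore 14.4 mm, 16 mm high, lying flat, bore upright. It is loose, on the stage or in the tray.
- stage: inspection stage, fixed: a dark square plate 120 x 120 x 10 mm with four 10 mm high steel studs at the corners; one ring lies at or near its middle. Origin: centre of the underside, z up.
- tray: spares tray, fixed: black, oblong, 100 x 190 mm, floor 10 mm and rim 18 mm high, holding the other two rings. Origin: centre of the underside.
- bolt_a_mid (a point): steel slotted bolt stood on its head, 28 mm wide, 57 mm tall; bystander. Point half-way up.
- bolt_b_mid (a point): a second bolt like the first; bystander.
- driver_grip (a point): handle of a black screwdriver 150 mm long lying on the table; bystander.
- jar_mid (a point): white jar, 52 mm diameter, 70 mm tall; bystander. Point half-way up.
- weight_center (a point): brass cylinder, 44 mm diameter, 50 mm tall, upright; bystander. Point half-way up.
Things that resemble listed ones, but are neither listed nor needed, are in the scene too. Leave any turquoise look-alike of the part that bears gauge_thin_grip alone.

How it is judged:
By the outcome, as a careful person would: the job done as asked, in the order asked, and still so for the second after the job is handed in, while the arm keeps its last pose, push and grip.
It also fails if it takes over 38 s, if anything falls off the work surface, if the arm or the gripper's body presses on something with over 40 N, if the wrist force passes 120 N, or if a joint passes its speed limit or range.

## Working session

There is one attempt and no reset: what is moved stays moved. The work goes in short steps, Python scripts to look and compute and a tool call to move; the robot and the scene stay as the last step left them, time stands still between calls to the robot, and variables do not carry over. Pictures are saved under pics/ and viewed, about 8 in all and at most 12, crops included, and the job is handed in when it is done.

Besides the shell and the picture viewer there is one more tool, called after ">>>" as name(argument=value, ...), one argument or row to a line, values as JSON. move_arm: Moves the arm, as the interface text tells. Its arguments: {"type":"object","properties":{"steps":{"type":"array","items":{"type":"object","properties":{"tx":{"type":"number"},"ty":{"type":"number"},"tz":{"type":"number"},"wx":{"type":"number"},"wy":{"type":"number"},"wz":{"type":"number"},"claw":{"type":"number"}}}},"grip_force":{"type":"number"}},"required":["steps"]}

```bash
mkdir -p pics
cat > h.py <<'E'
import numpy as np, cv2
from cell import manip, optics, workorder
def save(n,img,crop=None,s=1):
    if crop: l,t,r,b=crop; img=img[t:b,l:r]
    cv2.imwrite('pics/'+n,cv2.resize(img[:,:,::-1],None,fx=s,fy=s,interpolation=cv2.INTER_CUBIC))
def ray(cam,u,v):
    c=optics.camera_params(cam);R=np.array(c['R']);t=np.array(c['t'])
    d=R.T@np.linalg.solve(np.array(c['mtx']),[u,v,1]);return -R.T@t,d
def atz(cam,u,v,z):
    o,d=ray(cam,u,v);return o+d*(z-o[2])/d[2]
def proj(cam,X):
    c=optics.camera_params(cam);p=np.array(c['mtx'])@(np.array(c['R'])@np.array(X)+np.array(c['t']));return p[:2]/p[2]
E
python3 - <<'E'
from h import *
print(manip.read_state())
for c in('top','scene'):
    im=optics.grab_frame(c);save(c+'0.png',im,s=1.25)
    for n in ['gauge_thick_grip','gauge_middle_grip','gauge_thin_grip','holder_thick','holder_middle','holder_thin','ring_large_mid','ring_medium_mid','ring_small_mid','stage','tray']:
        print(c,n,[(np.round(d['rect']).astype(int).tolist(),round(d['p'],2)) for d in optics.recognise(c,n)[:3]])
    p=optics.camera_params(c);print(c,np.round(-np.array(p['R']).T@p['t'],3))
E
```

```text
{'time': 0.0, 'joints': array([-1.23588046,  0.32183806, -0.07009778,  1.45169688,  0.02257253,
        1.37077981, -0.05690174]), 'joint_vel': array([ 1.93293799e-04, -9.92512468e-05,  4.73206138e-04,  6.88595049e-04,
       -1.68107770e-03, -1.18077459e-03,  3.24783817e-04]), 'joint_torque': array([-3.11765134e-04, -4.93582642e+01, -3.81695721e-01, -3.14335620e+01,
        1.31742869e-02,  1.14670739e-02,  1.45842608e-05]), 'ee_pos': array([0.20481345, 0.6162539 , 0.19960288]), 'ee_rot': array([-1.53592691,  1.56886113, -1.85670656]), 'wrist_force': array([-0.29183576,  0.1267017 , -0.7710101 ]), 'wrist_torque': array([-0.03084252,  0.02486658, -0.01900595]), 'finger_gap': 1.0070212251380553}
top gauge_thick_grip [([292, 161, 309, 182], 0.52)]
top gauge_middle_grip [([353, 171, 370, 190], 0.49)]
top gauge_thin_grip [([383, 282, 417, 302], 0.8), ([448, 200, 476, 240], 0.58), ([341, 149, 372, 194], 0.38)]
top holder_thick [([281, 146, 317, 189], 0.93)]
top holder_middle [([340, 149, 366, 194], 0.75)]
top holder_thin [([409, 144, 441, 183], 0.73), ([388, 235, 429, 247], 0.38)]
top rin
[... 398 characters left out ...]
auge_middle_grip [([265, 224, 291, 250], 0.58)]
scene gauge_thin_grip [([119, 234, 165, 253], 0.76), ([139, 281, 181, 303], 0.64), ([211, 270, 229, 296], 0.63)]
scene holder_thick [([320, 220, 373, 260], 0.8)]
scene holder_middle [([268, 245, 316, 291], 0.77), ([325, 196, 348, 221], 0.33)]
scene holder_thin [([209, 292, 256, 344], 0.67), ([212, 270, 229, 298], 0.18)]
scene ring_large_mid [([392, 210, 413, 235], 0.87)]
scene ring_medium_mid [([416, 191, 435, 209], 0.55)]
scene ring_small_mid [([355, 148, 371, 163], 0.72)]
scene stage [([336, 140, 390, 177], 0.69)]
scene tray [([378, 185, 448, 249], 0.89), ([211, 269, 230, 296], 0.46), ([322, 193, 345, 227], 0.45)]
scene [ 1.187 -0.51   1.057]
```

View pics/top0.png

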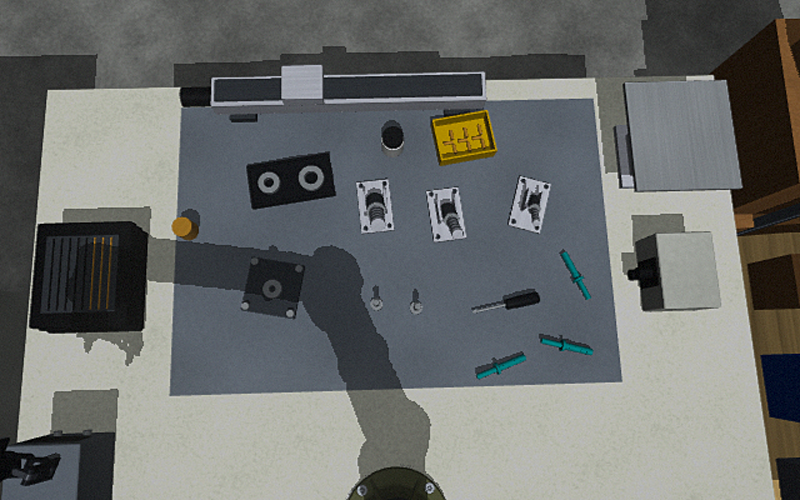

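View pics/scene0.png

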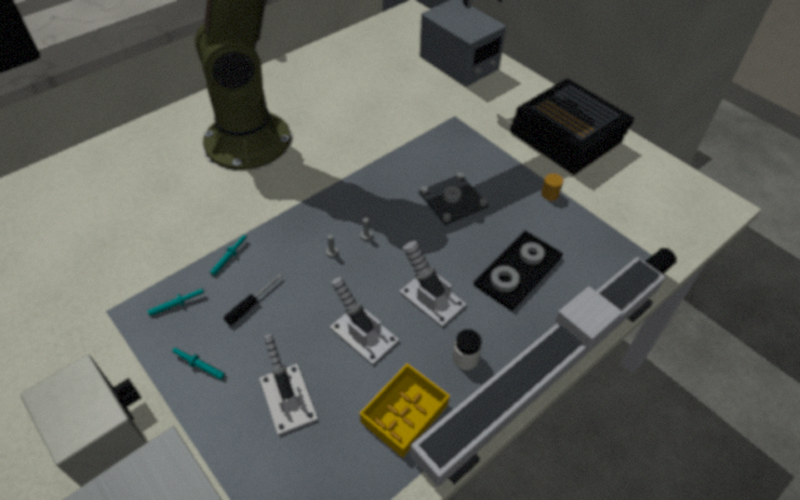

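Top view (800 px scale): stage at (273,287) with a ring, tray at (290,180) with two rings at (269,182) and (312,177). The holders with gauges are at (376,205) thick?, (447,213) middle? and (530,203) thin?. Three turquoise look-alikes lie at (500,365), (567,345) and (575,273). Next I take a close crop and measure ring sizes.

Run:
```python
from h import *
t=optics.grab_frame('top')
A=cv2.resize(t[115:260,190:275],None,fx=4,fy=4,interpolation=cv2.INTER_CUBIC)
A=np.clip(A.astype(float)*1.7,0,255).astype(np.uint8)
B=cv2.resize(t[138:200,275:450],None,fx=2.5,fy=2.5,interpolation=cv2.INTER_CUBIC)
B=np.clip(B.astype(float)*1.3,0,255).astype(np.uint8)
s=optics.grab_frame('scene')
C=cv2.resize(s[135:250,330:450],None,fx=3.6,fy=3.6,interpolation=cv2.INTER_CUBIC)
C=np.clip(C.astype(float)*1.7,0,255).astype(np.uint8)
o=np.zeros((600,800,3),np.uint8);o[:580,:340]=A;o[:B.shape[0],345:345+B.shape[1]]=B;o[160:160+C.shape[0],345:345+C.shape[1]]=C
save('crop.png',o)
for n,r in dict(large=[237,131,258,153],med=[209,137,225,153],stage=[208,220,226,242],hthick=[281,146,317,189],hmid=[340,149,366,194],hthin=[409,144,441,183]).items():
    print(n,np.round(atz('top',(r[0]+r[2])/2,(r[1]+r[3])/2,.02),3), (r[2]-r[0]))
print(proj('top',[0.5,0.2,0.0]),proj('top',[0.5,0.3,0.0]))
w=optics.grab_frame('wrist');save('w0.png',w);c=optics.camera_params('wrist');print(np.round(c['T_tool_cam'],3),c['mtx'])
```

```text
large [0.744 0.175 0.02 ] 21
med [0.738 0.261 0.02 ] 16
stage [0.493 0.259 0.02 ] 18
hthick [0.665 0.03  0.02 ] 36
hmid [ 0.65  -0.122  0.02 ] 26
hthin [ 0.667 -0.327  0.02 ] 32
[239.81376971 228.46793482] [203.88408737 229.49883529]
[[-0.    -0.287  0.958 -0.173]
 [ 1.     0.     0.     0.   ]
 [-0.     0.958  0.287 -0.073]
 [ 0.     0.     0.     1.   ]] [[334.84815621   0.         320.24312847]
 [  0.         334.84815621 194.89548395]
 [  0.           0.           1.        ]]
```

View pics/crop.png

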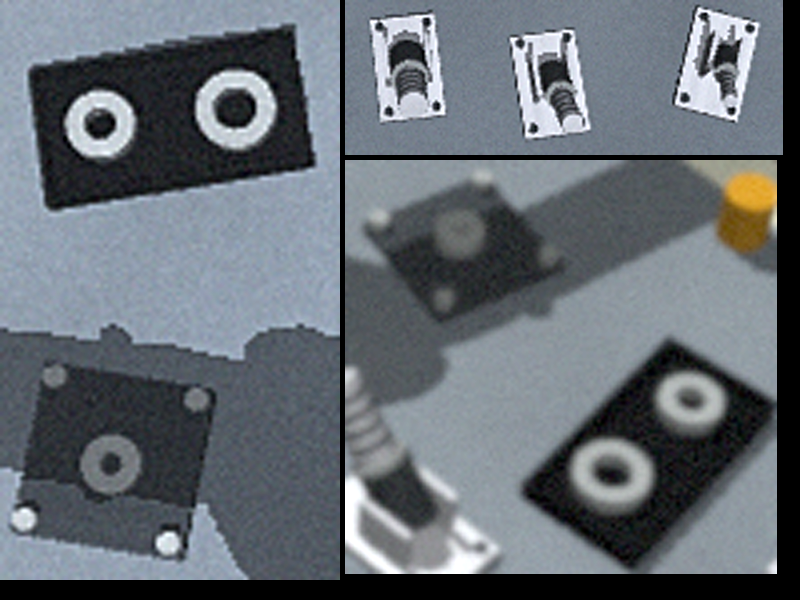

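The crop shows the tray rings about 20.5 px (large) and 18 px (medium) wide, and the stage ring about 15 px wide (≈42 mm). The small ring is therefore on the stage, and I need the thin gauge. It can be taken for one of these: the silver gauges in the holders at top px (300,170) thick and (357,178) middle, or turquoise look-alikes at (400,292), (453,276) and (460,218). I choose the narrow silver gauge in the right holder at (425,165).

```bash
cat >> h.py <<'E'
from scipy.spatial.transform import Rotation as Ro
def pose():
    s=manip.read_state();return np.array(s['ee_pos']),Ro.from_euler('xyz',s['ee_rot']).as_matrix()
def delta(p,R,P,RT):
    return np.round(R.T@(P-p)*1e3,1),np.round(Ro.from_matrix(R.T@RT).as_rotvec(degrees=True),1)
E
python3 - <<'E'
from h import *
p,R=pose();print(np.round(R,3))
C=[(700,8),(758,22),(740,122),(676,105)]
W=np.array([atz('top',(x-345)/2.5+275,y/2.5+138,.01) for x,y in C]);print(np.round(W,3))
print('sides',[round(np.linalg.norm(W[i]-W[(i+1)%4]),3) for i in range(4)])
d=(W[0]+W[1]-W[2]-W[3]);yaw=np.arctan2(d[1],d[0]);h=W.mean(0)
Rz=Ro.from_euler('z',yaw).as_matrix();org=h+Rz@[-.008,0,0];org[2]=0
g=org+Rz@[-.0404,0,.0951];e=org+Rz@[-.0404-.032*.643,0,.0951+.032*.766]
print('yaw',np.degrees(yaw),'org',org,'grip',g,'end',e,'px end top',proj('top',e),'scene',proj('scene',e),'grip',proj('top',g),proj('scene',g))
print('ring',atz('top',217.5,231,.026), 'scene check', proj('scene',atz('top',217.5,231,.026)))
E
```

```text
[[ 0.     0.315  0.949]
 [ 0.     0.949 -0.315]
 [-1.     0.     0.   ]]
[[ 0.737 -0.312  0.01 ]
 [ 0.718 -0.377  0.01 ]
 [ 0.601 -0.347  0.01 ]
 [ 0.623 -0.276  0.01 ]]
sides [np.float64(0.068), np.float64(0.12), np.float64(0.074), np.float64(0.119)]
yaw -15.950525150198322 org [ 0.66209889 -0.32571103  0.        ] grip [ 0.62325431 -0.31460881  0.0951    ] end [ 0.6034705  -0.30895438  0.119612  ] px end top [430.29331202 177.93832474] scene [211.9488948  267.83272147] grip [429.26208035 172.61920061] [216.41097539 281.01752486]
ring [0.49192758 0.25689864 0.026     ] scene check [360.75820873 152.27579761]
```

Both cameras agree: the scene prediction falls on the gauge handle's end. I move over the ring first for a close wrist look on the way.

```bash
cat >> h.py <<'E'
def frame(x,y):
    x=np.array(x,float);x/=np.linalg.norm(x);y=np.array(y,float);y-=x*(x@y);y/=np.linalg.norm(y)
    return np.stack([x,y,np.cross(x,y)],1)
RING=np.array([.492,.257,.026]);YAW=np.radians(-15.95);G=np.array([.6233,-.3146,.0951])
def hz(v): return Ro.from_euler('z',YAW).as_matrix()@np.array(v)
s4,c4=np.sin(np.radians(40)),np.cos(np.radians(40))
A=hz([-s4,0,c4]); RG=frame(-A,hz([c4,0,s4]))
E
python3 - <<'E'
from h import *
p,R=pose()
print(delta(p,R,np.array([.492,.257,.27]),frame([0,0,-1],[np.cos(.48),np.sin(.48),0])))
E
```

```text
(array([ -69.2, -251. ,  385.8]), array([44.1,  0. , -0. ]))
```

>>> move_arm(
  steps=[
    {"tx": -50,"ty": -33,"tz": 50,"wx": 8,"claw": 0},
    {"tx": -60,"ty": -65,"tz": 100,"wx": 16,"claw": 0},
    {"tx": -69,"ty": -98,"tz": 150,"wx": 24,"claw": 0},
    {"tx": -69,"ty": -130,"tz": 200,"wx": 32,"claw": 0},
    {"tx": -69,"ty": -163,"tz": 250,"wx": 40,"claw": 0},
  ],
)

```text
$.steps[0]: bad value
```

Run:
```python
from h import *
p,R=pose();print(p,manip.read_state()['time'])
print(delta(p,R,np.array([.492,.257,.27]),frame([0,0,-1],[np.cos(.48),np.sin(.48),0])))
```

```text
[0.20500569 0.61685574 0.20075359] 1.35
(array([ -69.2, -251. ,  385.8]), array([44.1,  0. , -0. ]))
```

>>> move_arm(
  steps=[
    {"tx": -12,"ty": -30,"tz": 48,"wx": 8,"wy": 0,"wz": 0,"claw": 0},
    {"tx": -24,"ty": -62,"tz": 96,"wx": 16,"wy": 0,"wz": 0,"claw": 0},
    {"tx": -36,"ty": -94,"tz": 144,"wx": 24,"wy": 0,"wz": 0,"claw": 0},
    {"tx": -48,"ty": -126,"tz": 192,"wx": 32,"wy": 0,"wz": 0,"claw": 0},
    {"tx": -58,"ty": -158,"tz": 240,"wx": 40,"wy": 0,"wz": 0,"claw": 0},
  ],
  grip_force=60,
)

```text
time: 1.98
ee_pos: [0.384, 0.3897, 0.2596]
ee_rot: [1.955, 1.569, 0.932]
wrist_force: [1.4, -0.8, -0.6]
finger_gap: 0.999
```

Run:
```python
from h import *
p,R=pose();print(p,manip.read_state()['time'])
print(delta(p,R,np.array([.492,.257,.27]),frame([0,0,-1],[np.cos(.48),np.sin(.48),0])))
```

```text
[0.3840443  0.38973143 0.25958738] 1.975
(array([-10.5,  23.1, 169.5]), array([ 3.9, -0. , -0.1]))
```

>>> move_arm(
  steps=[
    {"tx": -4,"ty": 8,"tz": 57,"wx": 2,"wy": 0,"wz": 0,"claw": 0},
    {"tx": -8,"ty": 16,"tz": 114,"wx": 4,"wy": 0,"wz": 0,"claw": 0},
    {"tx": -10,"ty": 23,"tz": 169,"wx": 4,"wy": 0,"wz": 0,"claw": 0},
    {"tx": -10,"ty": 23,"tz": 169,"wx": 4,"wy": 0,"wz": 0,"claw": 0},
    {"tx": -10,"ty": 23,"tz": 169,"wx": 4,"wy": 0,"wz": 0,"claw": 0},
  ],
)

```text
time: 2.6
ee_pos: [0.4907, 0.26, 0.2687]
ee_rot: [3.132, 1.57, 2.043]
wrist_force: [-0.1, 0.5, 0.1]
finger_gap: 1.0
```

```bash
cat >> h.py <<'E'
def wray(p,R,u,v):
    c=optics.camera_params('wrist');T=np.array(c['T_tool_cam']);d=T[:3,:3]@np.linalg.solve(np.array(c['mtx']),[u,v,1])
    return p+R@T[:3,3],R@d
def watz(p,R,u,v,z):
    o,d=wray(p,R,u,v);return o+d*(z-o[2])/d[2]
def wproj(p,R,X):
    c=optics.camera_params('wrist');T=np.array(c['T_tool_cam']);q=T[:3,:3].T@(R.T@(np.array(X)-p)-T[:3,3]);q=np.array(c['mtx'])@q;return q[:2]/q[2]
E
python3 - <<'E'
from h import *
p,R=pose();w=optics.grab_frame('wrist');print(p,manip.read_state()['time'])
u,v=wproj(p,R,RING).astype(int);print(u,v)
for n in('ring_small_mid','ring_medium_mid','stage'):
  for d in optics.recognise('wrist',n)[:2]:
    r=np.array(d['rect']);print(n,d['p'],r.round(1),'ctr top/mid',watz(p,R,(r[0]+r[2])/2,(r[1]+r[3])/2,.018))
g=cv2.medianBlur(cv2.cvtColor(w,cv2.COLOR_RGB2GRAY),3)
save('w1.png',np.clip(w*1.4,0,255).astype(np.uint8),(max(u-130,0),max(v-130,0),u+130,v+130),2)
E
```

```text
[0.49074002 0.25996345 0.26872246] 2.65
319 158
ring_small_mid 0.62 [306.7 141.2 337.4 173.7] ctr top/mid [0.49443543 0.25824054 0.018     ]
stage 0.74 [336.9 349.7 347.6 356.7] ctr top/mid [0.66343533 0.00353111 0.018     ]
stage 0.59 [260.7  91.  386.1 213.4] ctr top/mid [0.49281742 0.26501326 0.018     ]
```

View pics/w1.png

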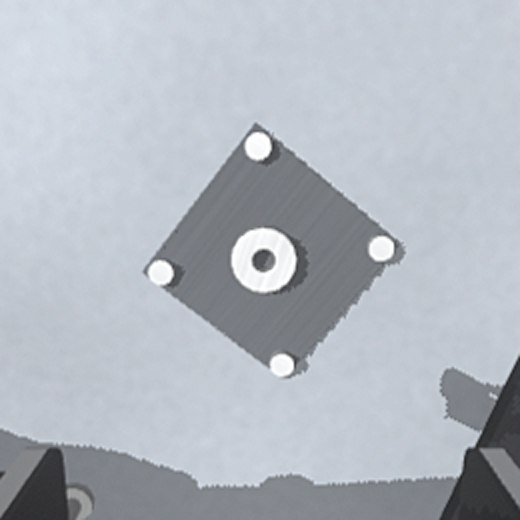

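The wrist crop shows the small ring (33 px ≈ 41 mm, bore ≈ 15 mm) centred at pixel (321,158.5) on the stage, so the small ring is confirmed.

Run:
```python
from h import *
p,R=pose()
print('ring',watz(p,R,321,158.5,.026))
P=G+A*.14;print('pre',P,delta(p,R,P,RG)); 
for f in (.55,):
    Rm=R@Ro.from_rotvec(f*Ro.from_matrix(R.T@RG).as_rotvec()).as_matrix();M=np.array([.56,-.03,.27]);print(delta(p,R,M,Rm));print(delta(M,Rm,P,RG))
```

```text
ring [0.49260103 0.25855438 0.026     ]
pre [ 0.53677419 -0.28987082  0.20234622] (array([  66.1, -215.5,  509. ]), array([ 41.9, -15.3,  38. ]))
(array([ -1.5, -73.8, 289.9]), array([23.1, -8.4, 20.9]))
(array([ 63.7, -68.8, 252.7]), array([18.9, -6.9, 17.1]))
```

>>> move_arm(
  steps=[
    {"tx": 0,"ty": -15,"tz": 58,"wx": 4.6,"wy": -1.7,"wz": 4.2,"claw": 0},
    {"tx": 0,"ty": -30,"tz": 116,"wx": 9.2,"wy": -3.4,"wz": 8.4,"claw": 0},
    {"tx": 0,"ty": -45,"tz": 174,"wx": 13.8,"wy": -5.1,"wz": 12.6,"claw": 0},
    {"tx": 0,"ty": -60,"tz": 232,"wx": 18.4,"wy": -6.8,"wz": 16.8,"claw": 0},
    {"tx": 0,"ty": -74,"tz": 290,"wx": 23,"wy": -8.4,"wz": 21,"claw": 0},
  ],
)

```text
time: 3.42
ee_pos: [0.5602, -0.0327, 0.2693]
ee_rot: [1.397, 1.175, -0.099]
wrist_force: [0.8, -0.0, 0.4]
finger_gap: 0.997
```

Run:
```python
from h import *
p,R=pose();print(p,manip.read_state()['joints'])
P=G+A*.14;print('pre',P,delta(p,R,P,RG));
```

```text
[ 0.56019662 -0.0326757   0.26926328] [-0.5924917  -0.26722997  0.47584794  1.94703926  0.23120208  1.05209149
 -0.10905603]
pre [ 0.53677419 -0.28987082  0.20234622] (array([ 62.6, -68.1, 250.2]), array([18.7, -6.9, 16.8]))
```

>>> move_arm(
  steps=[
    {"tx": 12,"ty": -14,"tz": 50,"wx": 3.7,"wy": -1.4,"wz": 3.4,"claw": 0},
    {"tx": 25,"ty": -27,"tz": 100,"wx": 7.5,"wy": -2.8,"wz": 6.7,"claw": 0},
    {"tx": 37,"ty": -41,"tz": 150,"wx": 11.2,"wy": -4.1,"wz": 10,"claw": 0},
    {"tx": 50,"ty": -54,"tz": 200,"wx": 15,"wy": -5.5,"wz": 13.4,"claw": 0},
    {"tx": 63,"ty": -68,"tz": 250,"wx": 18.7,"wy": -6.9,"wz": 16.8,"claw": 0},
  ],
)

```text
time: 4.05
ee_pos: [0.5358, -0.2911, 0.2019]
ee_rot: [1.566, 0.873, -0.285]
wrist_force: [1.1, -0.3, 0.0]
finger_gap: 0.997
```

Run:
```python
from h import *
p,R=pose();print(p,manip.read_state()['joints'])
w=optics.grab_frame('wrist')
P=G+A*.14;print('pre',P,delta(p,R,P,RG))
E_=G+A*.032;print('pred end,grip,collar',wproj(p,R,E_),wproj(p,R,G),wproj(p,R,G-A*.032))
for d in optics.recognise('wrist','gauge_thin_grip')[:3]: print(d)
for d in optics.recognise('wrist','holder_thin')[:3]: print(d)
save('w2.png',w,s=1.25)
```

```text
[ 0.5357706  -0.29112086  0.20186888] [ 0.16196286 -0.25879703  0.3591544   2.21492047 -0.15560231  0.49565588
  0.37227535]
pre [ 0.53677419 -0.28987082  0.20234622] (array([ 0. ,  0.8, -1.5]), array([-0. ,  0.3,  0. ]))
pred end,grip,collar [321.19614352 180.63805016] [321.10472575 172.31381871] [321.02924225 165.44051347]
{'rect': [309.5, 148.9, 329.1, 184.6], 'p': 0.96}
{'rect': [220.9, 242.2, 246.6, 280.9], 'p': 0.89}
{'rect': [0.0, 306.9, 30.7, 371.7], 'p': 0.58}
{'rect': [262.5, 120.0, 347.1, 187.7], 'p': 0.85}
```

View pics/w2.png

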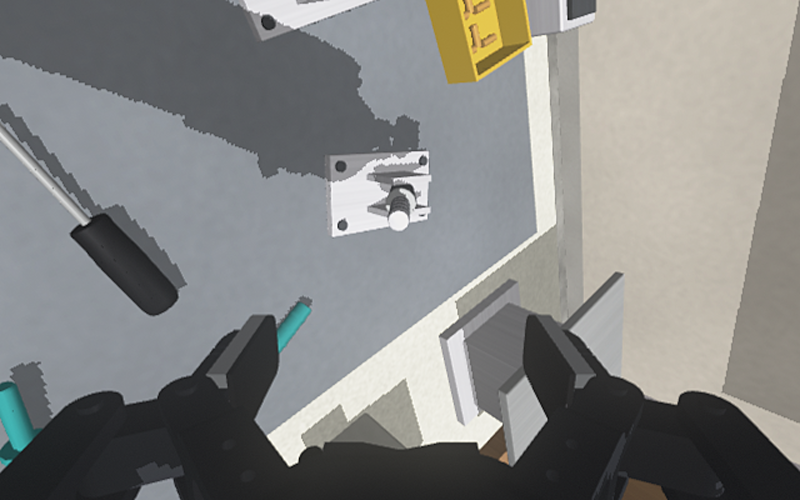

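The wrist picture shows the thin silver gauge end-on at (398,219), with its handle end about 5 px off the prediction. I zoom to get offset and tilt.

Run:
```python
from h import *
w=cv2.imread('pics/w2.png')[:,:,::-1]
w=cv2.resize(w,None,fx=.8,fy=.8,interpolation=cv2.INTER_AREA)
save('w2z.png',w,(285,125,355,195),8)
```

```text
(no output)
```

View pics/w2z.png

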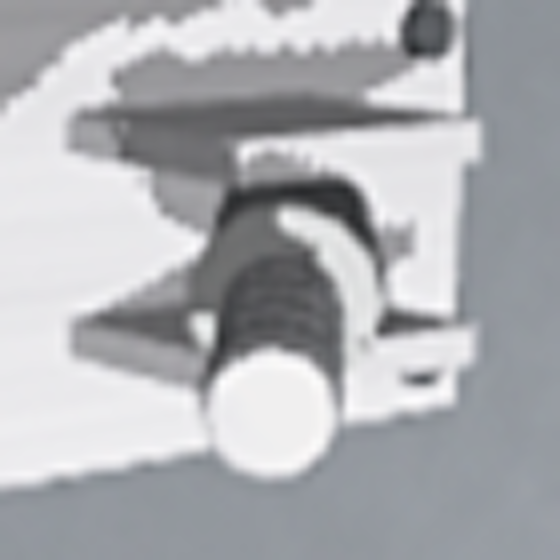

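Run:
```python
from h import *
p,R=pose()
rs=[ray('top',429,179.6),wray(p,R,318.9,176.5),ray('scene',214.5,272.5)]
M=np.zeros((3,3));b=np.zeros(3)
for o,d in rs:
    d=d/np.linalg.norm(d);Q=np.eye(3)-np.outer(d,d);M+=Q;b+=Q@o
X=np.linalg.solve(M,b);print(X,'res',[np.round(np.linalg.norm(np.cross(d/np.linalg.norm(d),X-o)),4) for o,d in rs])
E0=G+A*.032
print('tool offset of end from pred',R.T@(X-E0)*1e3)
print('end in tool now',R.T@(X-p)*1e3)
```

```text
[ 0.60594873 -0.30900621  0.10523091] res [np.float64(0.0037), np.float64(0.0023), np.float64(0.0023)]
tool offset of end from pred [12.57175121 -7.3686864  -0.63190519]
end in tool now [119.84281713  -3.52280604  -2.76743043]
```

>>> move_arm(
  steps=[
    {"tx": 35,"ty": 0,"tz": -2,"wx": 0,"wy": 0,"wz": 0,"claw": 0},
    {"tx": 70,"ty": -1,"tz": -4,"wx": 0,"wy": 0,"wz": 0,"claw": 0},
    {"tx": 95,"ty": -1,"tz": -4,"wx": 0,"wy": 0,"wz": 0,"claw": 60},
    {"tx": 100,"ty": -1,"tz": -4,"wx": 0,"wy": 0,"wz": 0,"claw": 80},
    {"tx": 100,"ty": -1,"tz": -4,"wx": 0,"wy": 0,"wz": 0,"claw": 80},
  ],
)

```text
time: 4.82
ee_pos: [0.5994, -0.301, 0.1247]
ee_rot: [1.568, 0.876, -0.278]
wrist_force: [0.0, -0.6, 1.4]
finger_gap: 0.685
```

Run:
```python
from h import *
s=manip.read_state();p,R=pose();print(p,s['finger_gap'],s['joints'].round(2))
w=optics.grab_frame('wrist')
for x in (0,8,20,40): print(x,wproj(p,R,p+R@[x/1e3,0,0]).round(1))
save('w3.png',w,(220,140,420,300),4)
```

```text
[ 0.59943403 -0.30102564  0.12474752] 0.6846369822649792 [ 0.03 -0.    0.49  2.18 -0.49  0.32  0.66]
0 [320.3 231.4]
8 [320.3 226. ]
20 [320.3 218.7]
40 [320.3 208.2]
```

View pics/w3.png

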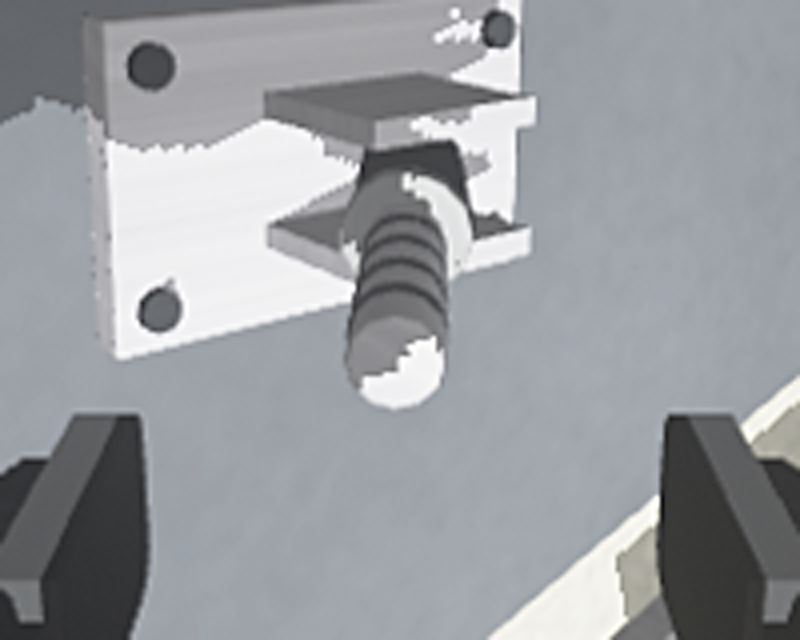

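The close wrist crop shows the fingers straddling the handle (inner edges u≈256 and 386, handle end at (319,230.5), collar near (322,197)). The handle is about 3.5 mm off in tool z, and I advance with that correction.

>>> move_arm(
  steps=[
    {"tx": 0,"ty": 0,"tz": 3.5,"wx": 0,"wy": 0,"wz": 1.8,"claw": 80},
    {"tx": 15,"ty": 0,"tz": 3.5,"wx": 0,"wy": 0,"wz": 1.8,"claw": 80},
    {"tx": 30,"ty": 0,"tz": 3.5,"wx": 0,"wy": 0,"wz": 1.8,"claw": 80},
    {"tx": 45,"ty": 0,"tz": 3.5,"wx": 0,"wy": 0,"wz": 1.8,"claw": 80},
    {"tx": 50,"ty": 0,"tz": 3.5,"wx": 0,"wy": 0,"wz": 1.8,"claw": 80},
  ],
)

```text
time: 5.5
ee_pos: [0.6288, -0.3146, 0.0866]
ee_rot: [1.569, 0.844, -0.28]
wrist_force: [0.1, 0.0, -0.1]
finger_gap: 0.687
```

Run:
```python
from h import *
s=manip.read_state();p,R=pose();print(p,s['finger_gap'],s['joints'].round(2))
print('to pred grasp',delta(p,R,G-A*.019,RG))
w=optics.grab_frame('wrist')
save('w4.png',w,(220,160,420,310),4)
```

```text
[ 0.62878319 -0.31462556  0.08657778] 0.6872815507628531 [ 0.08  0.13  0.46  2.17 -1.    0.25  1.13]
to pred grasp (array([9.1, 1.2, 1.5]), array([ 0.1,  0.1, -1.7]))
```

View pics/w4.png

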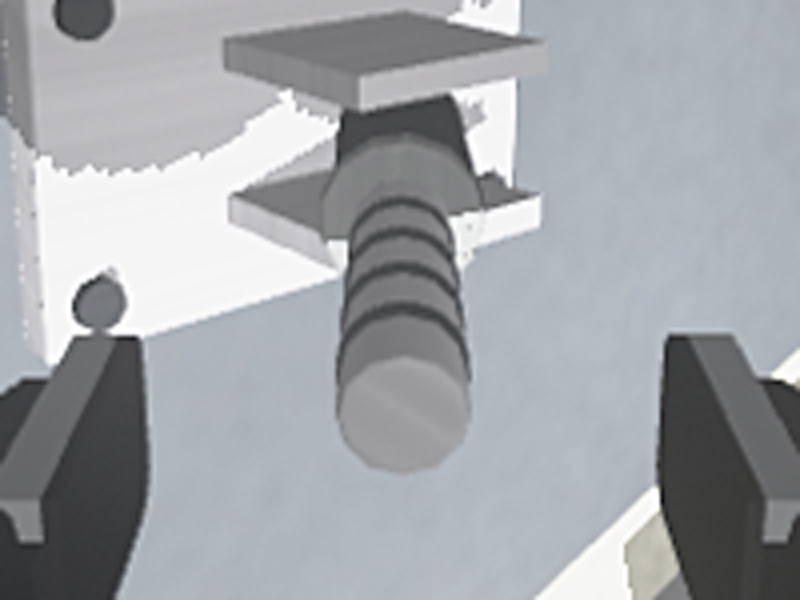

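The picture shows the handle centred between the fingers (end centre at (404,415) in the crop), but its end is only level with the visible fingertips (tips at v≈335 in the crop). By spacing the tips are at about 150 mm depth and the handle end at about 155 mm. I advance further and look again before closing.

>>> move_arm(
  steps=[
    {"tx": 8,"ty": 0,"tz": 0,"wx": 0,"wy": 0,"wz": 0,"claw": 80},
    {"tx": 16,"ty": 0,"tz": 0,"wx": 0,"wy": 0,"wz": 0,"claw": 80},
    {"tx": 23,"ty": 0,"tz": 0,"wx": 0,"wy": 0,"wz": 0,"claw": 110},
    {"tx": 25,"ty": 0,"tz": 0,"wx": 0,"wy": 0,"wz": 0,"claw": 130},
    {"tx": 25,"ty": 0,"tz": 0,"wx": 0,"wy": 0,"wz": 0,"claw": 130},
  ],
)

```text
time: 6.18
ee_pos: [0.6443, -0.3196, 0.0679]
ee_rot: [1.568, 0.844, -0.281]
wrist_force: [0.5, 0.2, -0.3]
finger_gap: 0.492
```

Run:
```python
from h import *
s=manip.read_state();p,R=pose();print(p,s['finger_gap'],s['joints'].round(2),s['wrist_force'])
w=optics.grab_frame('wrist')
save('w5.png',w,(220,160,420,310),4)
```

```text
[ 0.64430965 -0.31958526  0.06786703] 0.49172820692126396 [ 0.13  0.2   0.4   2.14 -1.16  0.24  1.28] [ 0.50057865  0.18740297 -0.3260627 ]
```

View pics/w5.png

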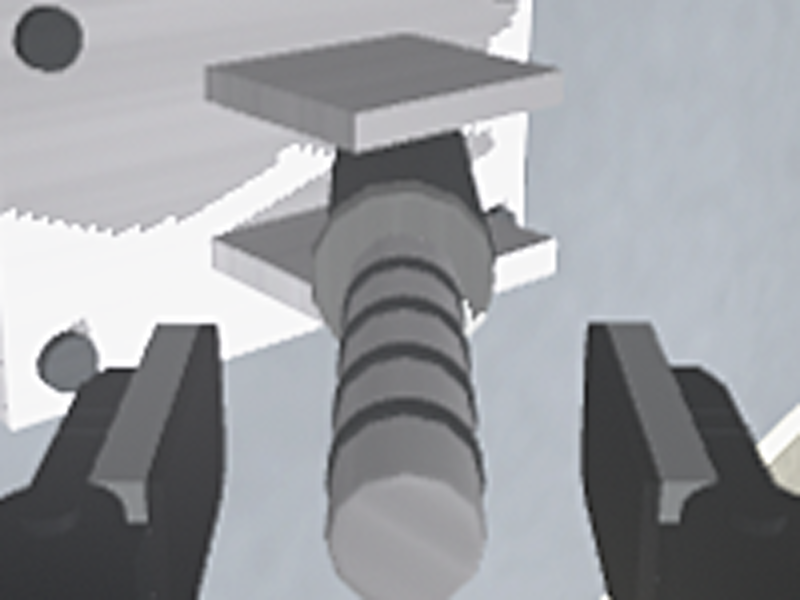

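The picture shows the handle centred between the jaws, with tips about 27 mm past the handle end and the collar well clear. I close here, as going deeper would bring the handle end towards the palm.

>>> move_arm(
  steps=[
    {"tx": 0,"ty": 0,"tz": 0,"wx": 0,"wy": 0,"wz": 0,"claw": 190},
    {"tx": 0,"ty": 0,"tz": 0,"wx": 0,"wy": 0,"wz": 0,"claw": 210},
    {"tx": 0,"ty": 0,"tz": 0,"wx": 0,"wy": 0,"wz": 0,"claw": 255},
    {"tx": 0,"ty": 0,"tz": 0,"wx": 0,"wy": 0,"wz": 0,"claw": 255},
    {"tx": 0,"ty": 0,"tz": 0,"wx": 0,"wy": 0,"wz": 0,"claw": 255},
  ],
  grip_force=80,
)

```text
time: 6.85
ee_pos: [0.6445, -0.3196, 0.0677]
ee_rot: [1.568, 0.844, -0.281]
wrist_force: [-4.2, 2.3, 6.5]
finger_gap: 0.151
```

>>> move_arm(
  steps=[
    {"tx": -6,"ty": 0.2,"tz": 0,"wx": 0,"wy": 0,"wz": 0,"claw": 255},
    {"tx": -18,"ty": 0.5,"tz": 0,"wx": 0,"wy": 0,"wz": 0,"claw": 255},
    {"tx": -32,"ty": 1,"tz": 0,"wx": 0,"wy": 0,"wz": 0,"claw": 255},
    {"tx": -48,"ty": 1.5,"tz": 0,"wx": 0,"wy": 0,"wz": 0,"claw": 255},
    {"tx": -66,"ty": 2,"tz": 0,"wx": 0,"wy": 0,"wz": 0,"claw": 255},
  ],
)

```text
time: 7.48
ee_pos: [0.6025, -0.3071, 0.1171]
ee_rot: [1.568, 0.847, -0.281]
wrist_force: [-0.2, -0.8, -0.9]
finger_gap: 0.156
```

Run:
```python
from h import *
s=manip.read_state();p,R=pose();print(s['finger_gap'],s['joints'].round(2),s['wrist_force'],p)
w=optics.grab_frame('wrist');t=optics.grab_frame('scene')
o=np.zeros((580,800,3),np.uint8)
o[:290]=cv2.resize(w[165:310,120:520],None,fx=2,fy=2)
o[290:]=cv2.resize(t[180:325,120:320],None,fx=4,fy=2*2)[:290,:800] if False else cv2.resize(t[200:345,110:310],(800,580))[:290]
save('w6.png',o)
```

```text
0.1556536336866703 [-0.01  0.01  0.55  2.2  -0.67  0.28  0.84] [-0.1958643  -0.7999392  -0.91828684] [ 0.60247409 -0.30712886  0.1170758 ]
```

View pics/w6.png

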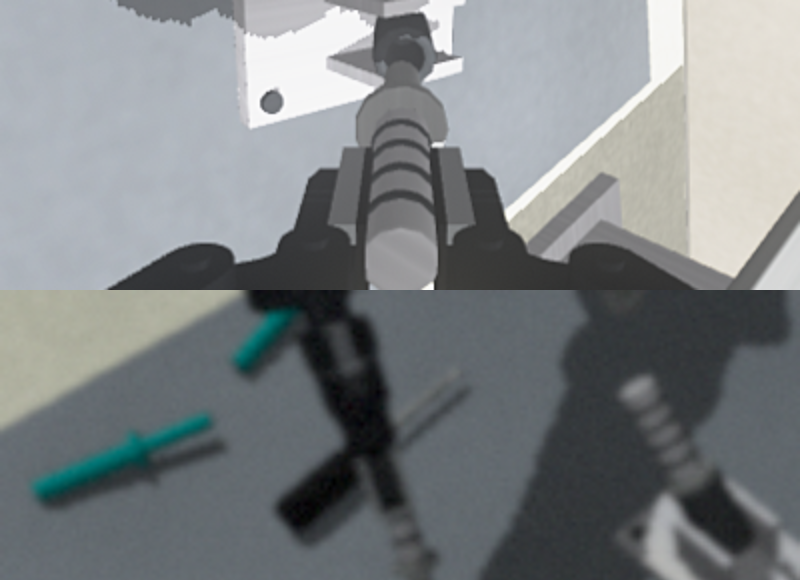

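The gauge is gripped and drawn nearly free: the wrist view shows the collar at (402,110) and handle axis straight between the pads, with the neighbours untouched. I withdraw further, then swing over.

```bash
cat >> h.py <<'E'
RF=frame([0,0,-1],[np.cos(.48),np.sin(.48),0])
E
python3 - <<'E'
from h import *
p,R=pose()
P1=p-R[:,0]*.06+[0,0,.02]; 
print(1,delta(p,R,P1,R))
rv=Ro.from_matrix(R.T@RF).as_rotvec(); print(np.degrees(np.linalg.norm(rv)))
R2=R@Ro.from_rotvec(.5*rv).as_matrix();P2=np.array([.56,-.05,.26])
print(2,P1,delta(P1,R,P2,R2));print(3,delta(P2,R2,np.array([.4925,.258,.22]),RF))
E
```

```text
1 (array([-74.9,  13.3,   0. ]), array([0., 0., 0.]))
59.4748820087196
2 [ 0.56480667 -0.29670169  0.18366461] (array([-105.5,   -3. , -235.7]), array([-20.7,   7.9, -19.8]))
3 (array([   3.5,  -40. , -315.3]), array([-20.7,   7.9, -19.8]))
```

>>> move_arm(
  steps=[
    {"tx": -18,"ty": 2,"tz": 0,"wx": 0,"wy": 0,"wz": 0,"claw": 255},
    {"tx": -38,"ty": 5,"tz": 0,"wx": 0,"wy": 0,"wz": 0,"claw": 255},
    {"tx": -58,"ty": 9,"tz": 0,"wx": 0,"wy": 0,"wz": 0,"claw": 255},
    {"tx": -75,"ty": 13,"tz": 0,"wx": 0,"wy": 0,"wz": 0,"claw": 255},
    {"tx": -95,"ty": 13,"tz": -20,"wx": 0,"wy": 0,"wz": 0,"claw": 255},
  ],
)

```text
time: 8.2
ee_pos: [0.5572, -0.2743, 0.1971]
ee_rot: [1.568, 0.846, -0.283]
wrist_force: [1.0, 0.8, -0.7]
finger_gap: 0.155
```

Run:
```python
from h import *
p,R=pose();print(p,manip.read_state()['joints'].round(2))
rv=Ro.from_matrix(R.T@RF).as_rotvec()
R2=R@Ro.from_rotvec(.5*rv).as_matrix();P2=np.array([.56,-.05,.26])
print(2,delta(p,R,P2,R2))
```

```text
[ 0.55722253 -0.27432937  0.19713459] [ 0.11 -0.24  0.36  2.23 -0.12  0.43  0.3 ]
2 (array([ -86.8,   -2.6, -216.2]), array([-20.8,   7.9, -19.7]))
```

>>> move_arm(
  steps=[
    {"tx": -17,"ty": 0,"tz": -40,"wx": -4,"wy": 1.5,"wz": -4,"claw": 255},
    {"tx": -35,"ty": -1,"tz": -84,"wx": -8,"wy": 3,"wz": -8,"claw": 255},
    {"tx": -52,"ty": -1,"tz": -128,"wx": -12,"wy": 4.5,"wz": -12,"claw": 255},
    {"tx": -70,"ty": -2,"tz": -172,"wx": -16.5,"wy": 6,"wz": -16,"claw": 255},
    {"tx": -87,"ty": -3,"tz": -216,"wx": -21,"wy": 8,"wz": -20,"claw": 255},
  ],
)

```text
time: 8.82
ee_pos: [0.5593, -0.0471, 0.2597]
ee_rot: [1.369, 1.209, -0.078]
wrist_force: [0.4, -0.1, -1.3]
finger_gap: 0.155
```

Run:
```python
from h import *
p,R=pose();print(p,manip.read_state()['joints'].round(2))
print(3,delta(p,R,np.array([.4925,.258,.22]),RF))
```

```text
[ 0.55927449 -0.04706444  0.2597355 ] [ 0.01 -0.18  0.01  1.92  0.03  1.04  0.14]
3 (array([   5.2,  -36.9, -312.6]), array([-20.2,   7.7, -19.3]))
```

>>> move_arm(
  steps=[
    {"tx": 1,"ty": -6,"tz": -56,"wx": -3.6,"wy": 1.4,"wz": -3.5,"claw": 255},
    {"tx": 2,"ty": -13,"tz": -113,"wx": -7.2,"wy": 2.8,"wz": -7,"claw": 255},
    {"tx": 3,"ty": -20,"tz": -170,"wx": -11,"wy": 4.2,"wz": -10.5,"claw": 255},
    {"tx": 4,"ty": -27,"tz": -227,"wx": -14.6,"wy": 5.6,"wz": -14,"claw": 255},
    {"tx": 5,"ty": -33,"tz": -280,"wx": -18,"wy": 7,"wz": -17.4,"claw": 255},
  ],
)

```text
time: 9.45
ee_pos: [0.5002, 0.2268, 0.2225]
ee_rot: [1.27, 1.535, 0.14]
wrist_force: [0.5, 0.4, -1.9]
finger_gap: 0.155
```

Run:
```python
from h import *
p,R=pose();print(p,manip.read_state()['joints'].round(2))
print(3,delta(p,R,np.array([.4925,.258,.16]),RF))
```

```text
[0.50020099 0.22683534 0.22250362] [-0.23  0.08 -0.26  1.69  0.03  1.34 -0.06]
3 (array([ 62.3,   4.2, -32.1]), array([-2.2,  0.6, -1.9]))
```

>>> move_arm(
  steps=[
    {"tx": 15,"ty": 1,"tz": -10,"wx": -0.8,"wy": 0.2,"wz": -0.7,"claw": 255},
    {"tx": 35,"ty": 2,"tz": -22,"wx": -1.5,"wy": 0.4,"wz": -1.4,"claw": 255},
    {"tx": 55,"ty": 4,"tz": -32,"wx": -2.2,"wy": 0.6,"wz": -1.9,"claw": 255},
    {"tx": 75,"ty": 4,"tz": -32,"wx": -2.2,"wy": 0.6,"wz": -1.9,"claw": 255},
    {"tx": 82,"ty": 4,"tz": -32,"wx": -2.2,"wy": 0.6,"wz": -1.9,"claw": 255},
  ],
)

```text
time: 10.07
ee_pos: [0.4937, 0.2538, 0.1392]
ee_rot: [0.082, 1.567, -1.014]
wrist_force: [0.3, 1.1, -1.3]
finger_gap: 0.153
```

Run:
```python
from h import *
s=manip.read_state();p,R=pose();print(p,s['joints'].round(2),s['time'],s['finger_gap'])
print(delta(p,R,np.array([.4925,.258,.14]),RF))
w=optics.grab_frame('wrist');t=optics.grab_frame('scene')
cv2.imwrite('pics/raw_w7.png',w[:,:,::-1]);cv2.imwrite('pics/raw_s7.png',t[:,:,::-1])
for l in('gauge_thin_grip','ring_small_mid'):
    print(l,[(np.round(d['rect'],1).tolist(),round(d['p'],2)) for c in('scene','wrist') for d in optics.recognise(c,l)[:2]])
x,y=.4925,.258
for z in(.026,.076,.121,.127,.159,.191): print(z,proj('scene',[x,y,z]).round(1))
for z in(.026,.076,.121,.127,.191): print('w',z,wproj(p,R,[x,y,z]).round(1))
o=np.zeros((600,800,3),np.uint8)
o[:600,:400]=cv2.resize(t[75:180,325:395],(400,600),interpolation=cv2.INTER_CUBIC)
o[:600,400:]=cv2.resize(w[130:310,260:380],(400,600),interpolation=cv2.INTER_CUBIC)
save('f1.png',np.clip(o*1.4,0,255).astype(np.uint8))
```

```text
[0.49374032 0.25378059 0.1391686 ] [-0.27  0.17 -0.29  1.76  0.06  1.21 -0.09] 10.075 0.1533933548458602
(array([-0.8,  0.8, -4.3]), array([-0.3,  0.2, -0. ]))
gauge_thin_grip [([141.5, 281.5, 183.0, 303.4], 0.75), ([266.2, 248.0, 315.9, 293.9], 0.75), ([298.5, 191.9, 342.4, 313.2], 0.83), ([496.8, 320.8, 521.1, 339.1], 0.73)]
ring_small_mid [([298.2, 149.2, 343.6, 197.1], 0.87)]
0.026 [361.2 152.2]
0.076 [362.5 139.8]
0.121 [363.7 128. ]
0.127 [363.9 126.4]
0.159 [364.8 117.5]
0.191 [365.8 108.4]
w 0.026 [321.  176.2]
w 0.076 [321.3 192.2]
w 0.121 [321.6 213.2]
w 0.127 [321.6 216.7]
w 0.191 [322.4 272.1]
```

View pics/f1.png

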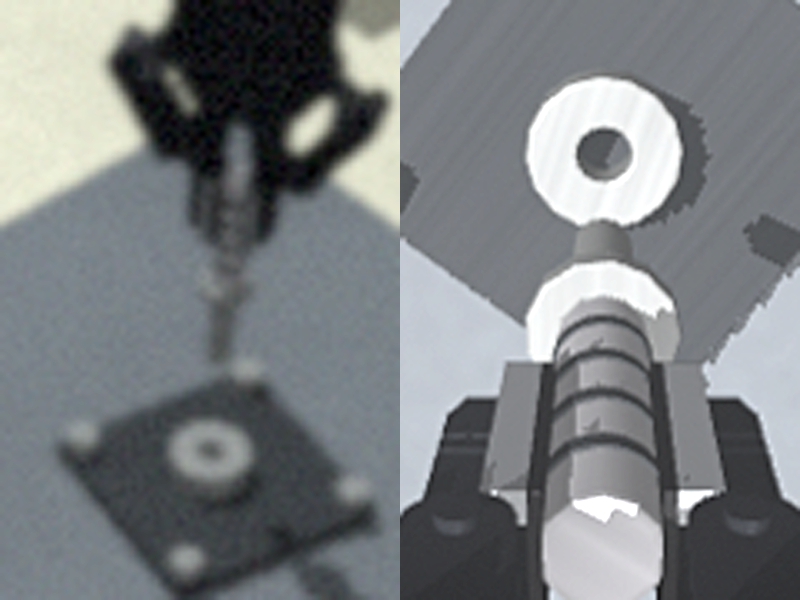

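Both views show the gauge hanging plug down above the small ring (ring centre wrist px (321,176), tip edge at (321,197)). I fit its offset and tilt in the tool frame from edge positions in the wrist picture.

Run:
```python
from h import *
w=cv2.imread('pics/raw_w7.png');g=cv2.cvtColor(w,cv2.COLOR_BGR2GRAY).astype(float)
c=g[150:340,318:325].mean(1);print('col',[(150+i,int(c[i])) for i in range(35,190)])
for v in(199,202,205): print('plug',v,g[v,305:340].astype(int).tolist())
for v in (290,300): print('end',v,g[v,295:350].astype(int).tolist())
```

```text
col [(185, 183), (186, 179), (187, 177), (188, 178), (189, 178), (190, 178), (191, 178), (192, 179), (193, 180), (194, 185), (195, 155), (196, 102), (197, 85), (198, 88), (199, 89), (200, 89), (201, 89), (202, 89), (203, 89), (204, 88), (205, 90), (206, 89), (207, 83), (208, 133), (209, 175), (210, 180), (211, 176), (212, 176), (213, 176), (214, 176), (215, 177), (216, 177), (217, 180), (218, 168), (219, 131), (220, 110), (221, 112), (222, 114), (223, 119), (224, 87), (225, 48), (226, 63), (227, 97), (228, 113), (229, 113), (230, 113), (231, 111), (232, 104), (233, 108), (234, 81), (235, 49), (236, 57), (237, 87), (238, 108), (239, 112), (240, 111), (241, 110), (242, 110), (243, 111), (244, 110), (245, 99), (246, 68), (247, 47), (248, 56), (249, 85), (250, 107), (251, 111), (252, 109), (253, 109), (254, 109), (255, 107), (256, 103), (257, 102), (258, 106), (259, 91), (260, 61), (261, 49), (262, 47), (263, 75), (264, 100), (265, 108), (266, 108), (267, 107), (268, 108), (269, 107), (270, 107), (271, 107), (272, 107), (273, 107), (274, 107), (275, 107), (276, 105), (277, 111), (278, 12
[... 1020 characters left out ...]
6, 88, 88, 89]
plug 205 [90, 90, 90, 90, 88, 87, 89, 103, 111, 109, 106, 102, 100, 97, 94, 93, 89, 92, 84, 81, 75, 72, 72, 71, 76, 92, 89, 88, 87, 88, 89, 89, 88, 89, 92]
end 290 [41, 40, 42, 48, 48, 48, 41, 76, 138, 138, 139, 140, 141, 141, 143, 144, 145, 147, 147, 147, 148, 146, 146, 145, 143, 143, 143, 143, 143, 143, 143, 142, 143, 144, 145, 146, 147, 147, 149, 150, 151, 147, 144, 120, 34, 47, 50, 48, 44, 39, 40, 43, 43, 42, 43]
end 300 [38, 38, 37, 45, 49, 48, 41, 66, 123, 145, 143, 142, 143, 143, 143, 143, 143, 144, 143, 144, 144, 145, 146, 146, 146, 147, 148, 148, 148, 150, 150, 152, 153, 154, 156, 157, 157, 156, 155, 153, 153, 153, 143, 102, 38, 45, 49, 47, 42, 38, 37, 39, 43, 41, 42]
```

Run:
```python
from h import *
from scipy.optimize import least_squares
p,R=pose();c=optics.camera_params('wrist');T=np.array(c['T_tool_cam']);K=np.array(c['mtx'])
def v(x,z):
    q=K@(T[:3,:3].T@(np.array([x,0,z])/1e3-T[:3,3]));return q[1]/q[2]
obs=[(0,-6,195.4),(45,-13,207.9),(51,-7.5,218.9),(115,-7.5,278.6),(115,7.5,311.7)]
def res(q,ob=obs):
    x0,z0,t=q;t=np.radians(t)
    return [v(x0-s*np.cos(t)+r*np.sin(t), z0+s*np.sin(t)+r*np.cos(t))-o for s,r,o in ob]
for ob in(obs,obs[:4]):
    f=least_squares(res,[53,2,0],args=(ob,));J=np.linalg.inv(f.jac.T@f.jac)
    print(f.x.round(2),'sd/px',np.sqrt(np.diag(J)).round(2),'res',f.fun.round(2))
print(p,np.degrees(np.arccos(-R[2,0])),R.round(4))
```

```text
[58.14  2.54  0.47] sd/px [3.32 0.94 0.77] res [ 0.29 -0.9   0.57  0.26 -0.22]
[65.07  4.24  1.56] sd/px [9.82 2.46 1.65] res [-0.16 -0.44  0.7  -0.1 ]
[0.49525792 0.25517893 0.14243142] 0.3932493395582533 [[ 0.0068  0.8893  0.4572]
 [-0.0012  0.4572 -0.8894]
 [-1.      0.0054  0.0042]]
```

Run:
```python
from h import *
p,R=pose();P=np.array([.4925,.258,.128])-RF[:,1]*.0004-RF[:,2]*.0023
print(p,P,delta(p,R,P,RF),manip.read_state()['joint_vel'].round(3))
```

```text
[0.49525792 0.25517893 0.14243142] [0.49108311 0.25985538 0.128     ] (array([14.4, -1.7, -6.1]), array([-0.3,  0.2, -0.3])) [-0.002 -0.001  0.    -0.001 -0.     0.001 -0.001]
```

>>> move_arm(
  steps=[
    {"tx": 5,"ty": -0.6,"tz": -2,"wx": -0.1,"wy": 0.1,"wz": -0.1,"claw": 255},
    {"tx": 10,"ty": -1.2,"tz": -4,"wx": -0.2,"wy": 0.2,"wz": -0.2,"claw": 255},
    {"tx": 14.4,"ty": -1.7,"tz": -6.1,"wx": -0.3,"wy": 0.2,"wz": -0.3,"claw": 255},
    {"tx": 14.4,"ty": -1.7,"tz": -6.1,"wx": -0.3,"wy": 0.2,"wz": -0.3,"claw": 255},
    {"tx": 14.4,"ty": -1.7,"tz": -6.1,"wx": -0.3,"wy": 0.2,"wz": -0.3,"claw": 255},
  ],
)

```text
time: 11.0
ee_pos: [0.4905, 0.2597, 0.127]
ee_rot: [-1.163, 1.569, -2.253]
wrist_force: [0.1, 0.8, -0.8]
finger_gap: 0.155
```

Run:
```python
from h import *
optics.grab_frame('top')
p,R=pose();w=optics.grab_frame('wrist');t=optics.grab_frame('scene');P=np.array([.4911,.2598,.128])
print(p,delta(p,R,P,RF),manip.read_state()['joint_vel'].round(3))
g=cv2.cvtColor(w,cv2.COLOR_RGB2GRAY).astype(float);c=g[140:215,318:325].mean(1).astype(int);print('col140',c.tolist())
x,y=.4925,.258
for z in(.026,.076): print(z,proj('scene',[x,y,z]).round(1),wproj(p,R,[x,y,z]).round(1))
print('tip far edge pred',[wproj(p,R,p+R@[a/1e3,.0004,(2.3-6)/1e3])[1].round(1) for a in(48,52,56)])
for d in optics.recognise('wrist','ring_small_mid')[:1]:print(d)
a=cv2.resize(t[95:175,325:395],(525,600),interpolation=cv2.INTER_CUBIC)
b=cv2.resize(w[130:290,284:358],(275,600),interpolation=cv2.INTER_CUBIC)
save('f2.png',np.clip(np.hstack([a,b])*1.4,0,255).astype(np.uint8))
```

```text
[0.49051002 0.25971968 0.12712971] (array([-0.9,  0.6,  0.2]), array([0. , 0. , 0.1])) [-0.    -0.001 -0.     0.002 -0.    -0.    -0.001]
col140 [88, 88, 88, 88, 88, 87, 87, 87, 88, 88, 87, 88, 88, 88, 88, 87, 87, 88, 87, 88, 88, 90, 90, 86, 147, 181, 181, 179, 178, 178, 178, 178, 178, 177, 177, 177, 177, 179, 182, 132, 64, 58, 62, 64, 63, 66, 68, 70, 75, 76, 72, 81, 90, 92, 92, 103, 98, 88, 89, 89, 89, 89, 89, 89, 89, 90, 88, 82, 133, 175, 180, 176, 176, 176, 177]
0.026 [361.2 152.2] [321.5 187.7]
0.076 [362.5 139.8] [321.7 206.5]
tip far edge pred [np.float64(199.6), np.float64(197.9), np.float64(196.2)]
{'rect': [234.7, 87.4, 419.1, 245.5], 'p': 0.74}
```

View pics/f2.png

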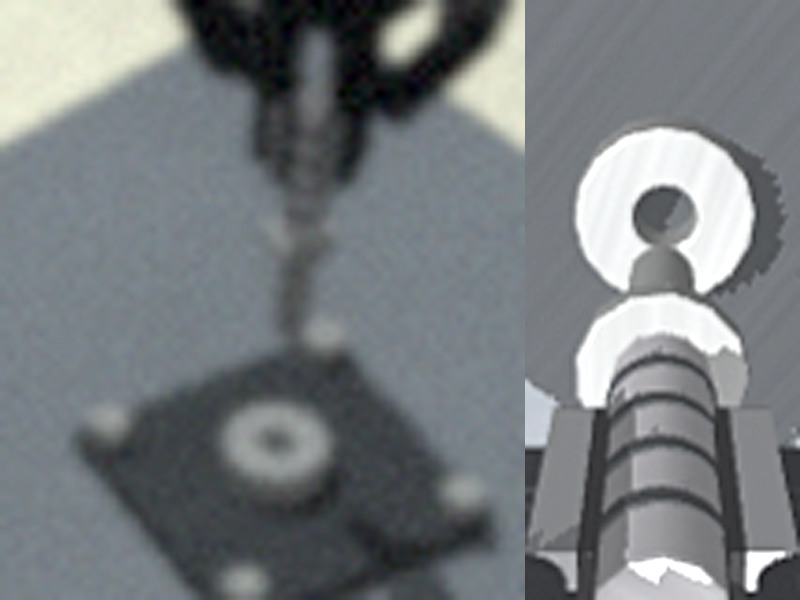

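The last view shows the gauge plumb above the ring: in wrist pixels the plug is centred at u≈320.8 and the ring at u≈321.6, so it is about 0.8 mm off in tool y. I make one small trim and let it settle.

>>> move_arm(
  steps=[
    {"tx": 0,"ty": 0.7,"tz": 0,"wx": 0,"wy": 0,"wz": 0,"claw": 255},
    {"tx": 0,"ty": 0.7,"tz": 0,"wx": 0,"wy": 0,"wz": 0,"claw": 255},
    {"tx": 0,"ty": 0.7,"tz": 0,"wx": 0,"wy": 0,"wz": 0,"claw": 255},
    {"tx": 0,"ty": 0.7,"tz": 0,"wx": 0,"wy": 0,"wz": 0,"claw": 255},
    {"tx": 0,"ty": 0.7,"tz": 0,"wx": 0,"wy": 0,"wz": 0,"claw": 255},
  ],
)

```text
time: 11.82
ee_pos: [0.491, 0.26, 0.127]
ee_rot: [-1.206, 1.569, -2.296]
wrist_force: [0.8, 0.9, -0.8]
finger_gap: 0.152
```

Run:
```python
from h import *
s=manip.read_state();p,R=pose();print(s['time'],p,s['finger_gap'],np.abs(s['joint_vel']).max(),np.degrees(np.arccos(-R[2,0])))
print(workorder.hand_in())
```

```text
11.825 [0.49098443 0.25996169 0.12696408] 0.15177460452159394 0.0018626659731525662 0.10412057375761499
the job is handed in; nothing more can be done
None
```

I handed in at 11.8 s with the thin gauge held plug down above the small ring on the stage. The ring measured about 42 mm outside with a bore of about 15 mm. I drew the gauge along its tube axis, turned it upright and stopped there.

**Last checks that passed**
- The arm was still, the tool axis was 0.1° from vertical, and the grip was steady at a 0.15 opening.
- In the wrist view the plug tip was about 1 mm or less from the ring centre sideways, before a last 0.7 mm trim that I did not photograph.

**Checks that disagreed or stayed uncertain**
- **Tip clearance:** the holder geometry gives about 53 mm. The wrist camera gives about 45 mm, and the blurry scene camera gives about 59 mm. I set the height for about 50 mm.
- **Centring:** the scene view suggested a sideways offset of about 2 mm the other way. I trusted the closer wrist view.
- **Gauge tilt in the grip:** the wrist picture fit gave about 0.5°, give or take 0.8°, so I left it uncorrected.
- **Fingertips:** they appeared about 30 mm further back than the tool description says, so I set the grasp depth from the pictures.

I did not touch the other gauges, the rings or the bystanders as far as the pictures and force readings show. I took no final picture of the whole table.

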